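# Let the winch drum back to its stop

## Robot

A 6-joint arm with a two-finger parallel gripper is mounted at the origin on the work surface; the furniture and walls round the work are solid. World frame = base frame: x ahead of the robot, y to its left, z up, the work surface at z = 0. Lengths are in m, angles in rad, forces in N, time in s.
With the tool pointing down it reaches from about 0.25 to 0.775 m from the base axis. Payload 8.9 kg.
Tool frame: the origin (TCP) lies on the centre line of the jaws, within the pads' length; the fingertips stand 22 mm ahead of it and the grasp point (between the pads) lies 3 mm ahead of it; z points along the fingers, y is the line along which they close (so a half turn about z gives the same grasp; the last joint's range is limited). The gripper opens to 85 mm and grips with 20 to 120 N. Pads are 22 mm wide; open, the fingers measure 114 mm over their backs; the gripper's body (76 mm by 85 mm) begins 54 mm behind the grasp point. The pads swing forward as they close: fully open they stand 13 mm farther back than shut.
Start: joints at [-1.248, 0.291, -0.153, 1.127, 0, 1.431], TCP at [0.234, -0.47, 0.253] pointing down, gripper open.
Joint ranges: [-2.52, 2.52], [-0.91, 1.74], [-1.3, 1.37], [-1.96, 2.02], [-1.52, 1.47], [-3.14, 3.14]. Speed limits (rad/s): [2.22, 2.22, 2.79, 3.14, 3.14, 3.14].

## Interface

Orientations are given as a unit quaternion [w, x, y, z].
In Python, from plant import * gives the robot as it stands. Calls block until the motion is done:
- move_ptp(position, orientation): joint-space move of the TCP to a pose.
- move_l(position, feed=0.15, rot=None, stop_force=None): straight line of the TCP; rot=None keeps the orientation; feed is the mean speed in m/s. With stop_force (N) it stops when the force on the tool has changed by that much, and returns True; else False.
- set_joints(angles): joint-space move.
- gripper_open() and grasp(squeeze=None): open the fingers fully, or close them until they stop; squeeze is the grip in N (None keeps the last).
- wait(seconds).
- inverse_kinematics(position, orientation): joint angles nearest the present ones, or None.
- observe(): the state.
- capture(name): name is "scene" or "top"; returns (picture, depth): 384x512x3 uint8, red, green, blue; 384x512 float32, m along the optical axis (not along the pixel's ray), 0 where there is no reading.
- camera_model(name): a dict with "mtx" (3x3 intrinsics, pixels), "world_from_camera" (4x4, takes a point from camera to world coordinates). Camera axes: x right, y up, looking along -z (the intrinsics and any distortion apply to the point x, -y, -z); pixel columns grow to the right and rows downward; lengths in m; the calibration is good to about 2 mm. A picture is of the moment at which its call begins. camera_model takes no time and is no camera call.
A pose or a line that the arm cannot do raises IKError and nothing moves.
- close_job(): hands the job in; it is judged then, once.
Trained networks look in the newest picture that a camera, given by its name, has taken for a name from the list of things; names that differ only in an ending like _2 or _b are one class to them, and where a whole thing is asked for, a point or a joint stands for the part that bears it (a point fixed in the world has none). Each returns a list of dicts, best first, with "p" (0 to 1); they miss things now and then, are a little off and sometimes report something else, mostly with a low value. They report only what shows in the picture. A call takes as long as a camera call.
- boxes_of(target, camera): "box" ([left, top, right, bottom] in pixels, round what is visible of it).
- trace(target, camera): "region" (384x512 bool, what is visible of it) and "box" ([left, top, right, bottom] in pixels, round what is visible of it).
- landmark_of(target, camera): "position" ([row, column] in pixels: a listed point, or the origin of a listed thing).
The state is a dict: "time_s": time; "qpos": joint angles; "joint_vel": joint speeds; "joint_torque": joint torques, N m; "ee_pos": TCP position; "ee_rot": TCP orientation; "wrist_force": force on the tool from outside, world axes, zero at the start; "moment": the same for the moment, N m; "opening": finger opening in m; "finger_force": force on a finger pad.
Only numpy, scipy, OpenCV 4.12 (cv2) and the standard library are available. Lean on these libraries where they do the work, as an engineer would, in place of code of your own. Each camera call takes 0.05 s, during which the arm holds its last target. There are 200 camera calls.

## Task

Lift the pawl of the small bench winch clear of its toothed wheel and swing it over onto its rest, then turn the crank back until the stop arm bears firmly on its stud, without forcing it. Leave the drum there, drop the pawl back onto the wheel and let go; leave the other things on the bench where they are.

Things in the scene. Friction and masses are not known exactly. Their poses are not given: they have to be found in the camera images.
- winch: small hand winch without rope, bolted down: grey base 190 x 130 x 8 mm, two side plates 90 mm apart. Origin: underside, on the bench, below the drum's middle. Drum axis along the winch's y, 110 mm up; toothed wheel (94 mm across, 18 saw teeth 9 mm deep) and pawl on the +y side, stop arm, stud and crank on the -y side. Its +x points away from the robot, turned by up to 0.3 rad
- pawl (a joint): angle of the steel pawl: near 0 with its nose down between teeth, up to 0.2 on a tooth's back or tip, clear of the wheel above 0.3. Grows as the nose rises; past 1.6 it falls by its weight (1 N at the pin) onto its rest at 1.95 and stays, below 1.3 it falls back onto the wheel. With the pawl down the drum turns only forwards; turned back it locks within a tooth (0.35 rad)
- pawl_pin (a point): point to grip on the pawl's pin, a round bar 10 mm thick parallel to the winch's y that sticks out 48 mm from the pawl on the +y side; 29 mm out from the pawl's flank, 40 mm from the hinge axis. With the pawl down it lies on the hinge's -x side, about 158 mm above the bench; lifted, it goes up and over to the +x side
- pawl_hinge (a point): point on the pawl's hinge axis (parallel to the winch's y) in the same plane across the axis as the gripping point of the pin; 155 mm above the bench
- drum (a joint): angle of drum, toothed wheel and crank: 0 with the crank straight up; grows as the drum turns back, the crank's top going to the winch's +x. Starts between -0.85 and -0.55 (crank leaning to -x), meets the stop between 0.2 and 0.6. Stiff: 3 to 4 N at the crank handle turn it; it stays where it is left
- crank_handle (a point): middle of the crank's wooden handle, a round bar 20 mm thick and 78 mm long, parallel to the winch's y, 90 mm from the drum's axis, free at its -y end; all of it can be gripped or pushed
- crank_axis (a point): point on the drum's axis in the same plane across the axis as crank_handle, 110 mm above the bench
- stop_arm: flat steel arm 12 mm wide, reaching 70 mm out from the drum's shaft between plate and crank; turns with the drum, its setting on the shaft differs by up to 0.18 rad from case to case. Origin on the drum's axis
- lug_face (a point): point on the arm's leading face, 58 mm from the drum's axis, that meets the stud
- stop_stud: fixed steel stud, 12 mm thick, on the side plate towards the winch's +x, below the axis; origin at its middle, 58 mm from the drum axis. Bearing firmly means at least 15 N between arm and stud for a quarter second; over 32 N would bend it. At the crank handle these are 10 N and 20 N on top of the turning friction (3 to 4 N); aim at 14 N
- stud_face (a point): point of the stud that the arm meets: lug_face and stud_face coincide when the arm bears
- pliers: pliers with dark blue handles, 170 mm long, flat on the bench in front of the winch; a bystander
- masking_tape: roll of masking tape, 102 mm across, 24 mm high, flat on the bench behind the winch; a bystander
- wax_tin: round tin, 85 mm across, 32 mm high, to the left of the winch; a bystander
- mallet: wooden mallet, 272 mm long, lying to the right; a bystander

How it is judged:
On the way, in this order (a step that is already met when the one before it is completed fails the run):
1. the pawl lies on its rest, swung clear of the wheel (value of joint pawl above 1.8 rad), for 0.2 s.
2. the stop arm bears on the stud with at least 15 N, the pawl still up (contact force between stop_arm and stop_stud above 15 N and value of joint pawl above 1.5 rad), for 0.25 s.
At the end, for the whole second after the job is handed in: The pawl lies on the toothed wheel (angle below 0.23 rad), the stop arm is still at its stud (faces within 5 mm), drum and pawl at rest (value of joint pawl below 0.23 rad and distance between lug_face and stud_face below 0.005 m and velocity of joint drum between -0.05 and 0.05 rad/s and velocity of joint pawl between -0.05 and 0.05 rad/s); the robot touches nothing.
It fails at once if the stop arm is forced against the stud with more than 32 N (contact force between stop_arm and stop_stud above 32 N).
It fails at once if a bystander is moved by more than 30 mm (distance of any of pliers, masking_tape, wax_tin, mallet from where it was at the start of the episode above 0.03 m).
It also fails if it takes over 72 s, if anything falls off the work surface, if the arm or the gripper's body presses on something with over 40 N, if the wrist force passes 120 N, or if a joint passes its speed limit or range.

## Working session

There is one attempt and no reset: what is moved stays moved. The work goes in short steps, each a Python script; the robot and the scene stay as the last script left them, time stands still between calls to the robot, and variables do not carry over. Pictures are saved under pics/ and viewed, at most 10 in all, crops included, and the job is handed in when it is done.

```bash
mkdir -p pics; ls; cat > h.py <<'E'
from plant import *
import numpy as np, cv2
def cam(n):
    m=camera_model(n); return np.array(m["mtx"]),np.array(m["world_from_camera"]),m
def ray(n,rc):
    K,T,_=cam(n); d=np.linalg.inv(K)@np.array([rc[1],rc[0],1.]); d=np.array([d[0],-d[1],-d[2]])
    return T[:3,3],T[:3,:3]@d   # depth-scaled: point = o + depth*d
def tri(a,b):
    (o1,d1),(o2,d2)=ray("scene",a),ray("top",b)
    s=np.linalg.lstsq(np.stack([d1,-d2],1),o2-o1,rcond=None)[0]
    p,q=o1+s[0]*d1,o2+s[1]*d2
    return (p+q)/2,np.linalg.norm(p-q)
def at_z(n,rc,z):
    o,d=ray(n,rc); return o+d*(z-o[2])/d[2]
E
python3 - <<'E'
from h import *
im={}
for n in("scene","top"):
    p,d=capture(n); np.savez("pics/%s0.npz"%n,p=p,d=d); cv2.imwrite("pics/%s0.png"%n,p[:,:,::-1]); print(n,camera_model(n))
for t in "winch pawl_pin pawl_hinge crank_handle crank_axis stop_arm lug_face stop_stud stud_face".split():
    r=[landmark_of(t,n) for n in("scene","top")]
    print(t,[[(np.round(x["position"],1).tolist(),round(x["p"],2)) for x in q[:2]] for q in r])
    if r[0] and r[1]: print("   ",*tri(r[0][0]["position"],r[1][0]["position"]))
o=observe();print(o["time_s"],o["ee_pos"],o["ee_rot"],o["wrist_force"])
E
```

```text
pics
plant.py
scene {'mtx': array([[450.59410938,   0.        , 261.33736208],
       [  0.        , 450.59410938, 191.16495187],
       [  0.        ,   0.        ,   1.        ]]), 'world_from_camera': array([[-0.87883503,  0.2898588 , -0.37898664,  0.11038357],
       [-0.47688177, -0.55902752,  0.67828608,  0.71186604],
       [-0.01525678,  0.77683338,  0.62952135,  0.89854503],
       [ 0.        ,  0.        ,  0.        ,  1.        ]])}
top {'mtx': array([[446.11557781,   0.        , 258.7739907 ],
       [  0.        , 446.11557781, 191.68270004],
       [  0.        ,   0.        ,   1.        ]]), 'world_from_camera': array([[ 0.02960695,  0.99745859, -0.06480575,  0.46337777],
       [-0.99953516,  0.0300156 ,  0.0053411 , -0.08139619],
       [ 0.00727271,  0.06461749,  0.9978836 ,  1.60435436],
       [ 0.        ,  0.        ,  0.        ,  1.        ]])}
winch [[([245.9, 254.6], 0.76)], [([194.6, 242.3], 0.93)]]
    [ 0.55305125 -0.03211784  0.00504498] 0.0042937825308729674
pawl_pin [[], [([197.7, 203.8], 0.54), ([178.4, 212.6], 0.44)]]
pawl_hinge [[([213.7, 205.7],
[... 153 characters left out ...]
 0.55)]]
    [ 0.47920174 -0.1404983   0.18702622] 0.001856896605693246
crank_axis [[([193.3, 277.5], 0.66), ([287.4, 229.6], 0.18)], [([203.4, 281.8], 0.62)]]
    [ 0.53427886 -0.16296953  0.10281453] 0.023559551454385017
stop_arm [[([180.1, 299.7], 0.46)], [([141.6, 258.3], 0.45)]]
    [ 0.59267494 -0.11502582  0.20193746] 0.24673402083685947
lug_face [[([190.2, 249.0], 0.49)], [([184.7, 263.3], 0.56), ([177.8, 212.6], 0.47)]]
    [ 0.59046469 -0.09899009  0.13874029] 0.01900756879965755
stop_stud [[], []]
stud_face [[([286.3, 229.0], 0.55)], []]
1.0 [ 0.23391723 -0.46999956  0.25331419] [ 7.05397659e-07  9.73457408e-01  2.28868246e-01 -4.92247314e-06] [ 0.24618366  0.3810101  -0.28229576]
```

```bash
python3 - <<'E'
import cv2
a=cv2.imread("pics/scene0.png"); b=cv2.imread("pics/top0.png")
cv2.imwrite("pics/sc.png",cv2.resize(a[130:310,160:370],None,fx=3.3,fy=3.3,interpolation=cv2.INTER_CUBIC))
cv2.imwrite("pics/tc.png",cv2.resize(b[120:270,170:330],None,fx=4,fy=4,interpolation=cv2.INTER_CUBIC))
E
```

```text
(no output)
```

View pics/sc.png

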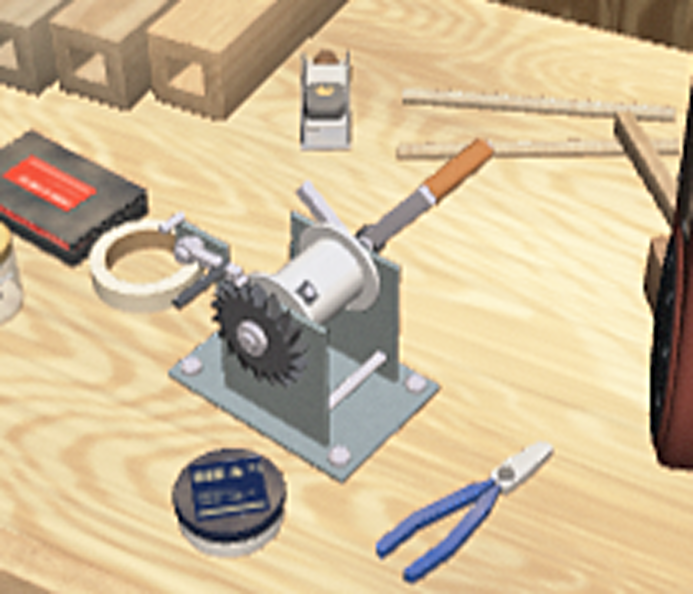

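View pics/tc.png

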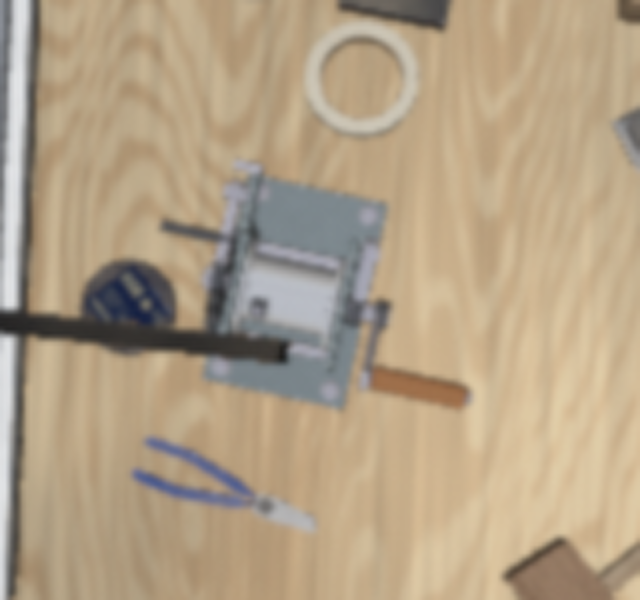

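View pics/top0.png

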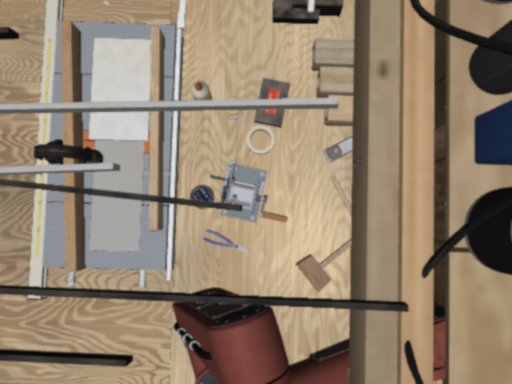

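The scene crop shows the winch with the handle up at crop (460,170), i.e. scene pixel (181,299). The dark pawl pin is near crop (195,295), i.e. pixel (219,219). In the top view the pin runs from about (176,211) to (179,226) and the handle from (214,262) to (219,287). A dark overhead bar hides part of the winch in the top view, so I'll check its height.

```bash
python3 - <<'E'
from h import *
D={n:np.load("pics/%s0.npz"%n) for n in("scene","top")}
def cl(n):
    d=D[n]["d"]; K,T,_=cam(n); v,u=np.indices(d.shape)
    c=np.stack([(u-K[0,2])/K[0,0]*d,-(v-K[1,2])/K[1,1]*d,-d],-1)
    return c@T[:3,:3].T+T[:3,3]
C={n:cl(n) for n in D}
print("bars top: ",[np.round(C["top"][r,c],3).tolist() for r,c in((206,236),(202,215),(190,120),(185,30),(103,250),(103,330),(305,400),(297,200),(100,375),(167,100))])
for n in D:
    p=D[n]["p"].astype(int); P=C[n]; z=P[...,2]; 
    w=(abs(P[...,0]-.55)<.2)&(abs(P[...,1]+.04)<.2)
    h=w&(p[...,0]-p[...,2]>60)&(z>.1)&(z<.3)
    q=P[h]; print(n,"handle",h.sum(),q.mean(0) if len(q) else 0)
    if len(q)>5:
        s=q-q.mean(0); d=np.linalg.svd(s)[2][0]; t=s@d; print(d,t.min(),t.max(), "ends",q[t.argmin()],q[t.argmax()])
    r,c=(slice(205,228),slice(205,240)) if n=="scene" else (slice(158,190),slice(206,240))
    print(np.round(z[r,c]*1000).astype(int)[::2,::2])
    print(p[r,c].sum(-1)[::2,::2]//3)
E
```

```text
bars top:  [[0.476, -0.064, 1.209], [0.479, -0.045, 1.21], [0.559, 0.412, -0.008], [0.49, 0.13, 1.188], [0.568, -0.073, 1.211], [0.568, -0.143, 1.22], [0.396, -0.205, 1.226], [0.395, -0.035, 1.208], [0.61, -0.218, 1.086], [0.508, 0.062, 1.197]]
scene handle 183 [ 0.48119081 -0.12732832  0.18196435]
[ 0.53050477  0.83324013 -0.15580621] -0.05017855035307189 0.23109959192521615 ends [ 0.46518527 -0.1768247   0.1848215 ] [0.5987238  0.07027823 0.15568764]
[[ -4   0   1   5 153 159 160 159 155 155 158 161 161  -4  -6  -3  -3  -1]
 [ -3   1  -1  -3 151 155 154 899 160 159 151 153 151  -1  -1  -2  -1  -2]
 [ -2  -7  -2  -3   0 150 150 153 156 160 160 161 162  -3  -5  -4  -2  -3]
 [ -7  -5  -6  -1   1  19  23  23  11 154 161 162 163 162  -1   0  -1  -6]
 [ -3  -7  -2   1  22  19  20 899   7 162 161 160 158 161 156 140 143 144]
 [ -5  21  22  21  17  21  17   7 161 161 157 127 143 154 155 131 135 142]
 [ 20  21  22  21  19  14 162 161 160 157  -3 140 142 148 148 150 154 150]
 [ 17  21  16  16  11 161 164 160  -4  -6 130 133 136 144 147 147 150 151]
 [ 11  10  10   7 162 163 159  -3  -1  -3 1
[... 3250 characters left out ...]
168 163 155 164 171 152 153 161 156 163 137 127 122 136 131]
 [151 154 158 162 164 163 170 160 154 155 166 166 133 123 118 131 131]
 [162 161 140 139 159 165 160 158 164 154 168 151 126 106 122 132 132]
 [168 169 119  87 100 115 114 127 155 155 168 135 128  94 111 132 133]
 [170 173 156 130 110  99  88  84  87 102 137 104 110  82  87 129 132]
 [171 175 172 163 156 150 149 139 119 118 127  76 117  98 106 127 134]
 [171 175 173 167 168 165 157 157 151 158 144  75 121 117 133 163 166]
 [162 173 171 165 170 174 160 154 159 153 125  87 130 138 118 116 122]
 [ 92 122 152 154 162 172 168 154 144 100  82  83 128 156 161 155 145]
 [ 69  74 106 143 152 158 165 156 141  83  77 106 144 176 187 184 180]]
```

```bash
python3 - <<'E'
import cv2
a=cv2.imread("pics/scene0.png")
cv2.imwrite("pics/sp.png",cv2.resize(a[185:255,200:280],None,fx=8,fy=8,interpolation=cv2.INTER_CUBIC))
cv2.imwrite("pics/s1.png",a)
E
```

```text
(no output)
```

View pics/sp.png

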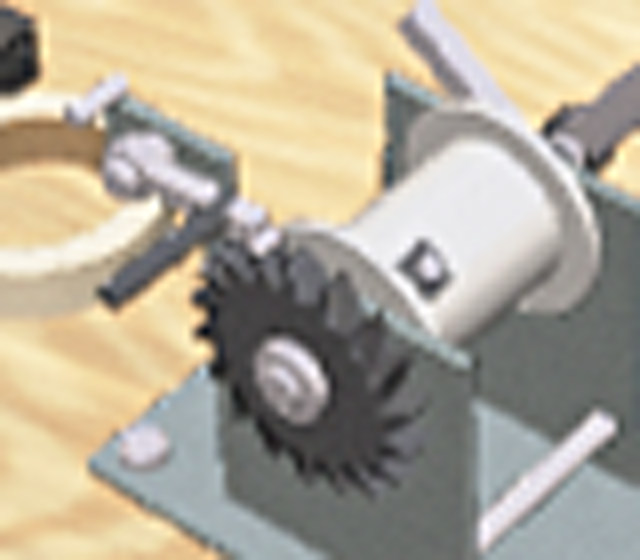

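View pics/s1.png

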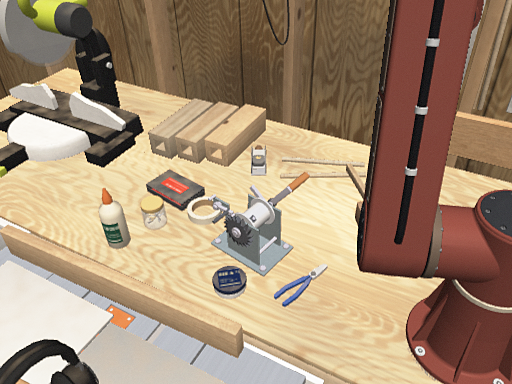

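The dark overhead bars are at about 1.2 m, well out of the way. The zoom shows the pin from tip (222.5,213) to root (212,227) and the hinge boss at about (206,216) in the scene picture. Next I triangulate these and fit the winch frame.

```bash
python3 - <<'E'
from h import *
tip,e1=tri((222.5,213.3),(176.3,210.8)); root,e2=tri((212.5,226.5),(179.6,225.5))
print("pin tip",tip,e1,"root",root,e2, "dir",(tip-root)/np.linalg.norm(tip-root),np.linalg.norm(tip-root))
hb,e=tri((206.2,215.5),(167,226)); print("hinge boss",hb,e)
cs=[(378,205),(408,342),(203,385),(178,262)]
W=np.array([at_z("top",(120+r/4-.4,170+c/4-.4),.008) for r,c in cs]); print("base",W[:,:2].tolist())
# scene base corners (BL-left, near etc.) crop 3.3x from sc.png: left(170,375) bottom(345,480) right(440,383)
S=np.array([at_z("scene",(130+r/3.3,160+c/3.3),.008) for r,c in((375,170),(480,345),(383,440))]); print("scene base",S[:,:2].tolist())
he=[tri((130+r/3.3,160+c/3.3),(120+r2/4,170+c2/4)) for (r,c),(r2,c2) in (((148,485),(397,468)),((193,430),(378,370)))]
print("handle ends",he)
# wheel centre: boss
print("wheel boss at scene ray with y?",)
for z in(.11,): print(at_z("scene",(185+375/8,200+290/8),z))
y=np.array([.198,.980]); x=np.array([.980,-.198])
for n in("scene","top"):
    p,d=capture(n)
    print(n,[(t,[(np.round(q["box"],1).tolist(),round(q["p"],2),int(q["region"].sum())) for q in trace(t,n)[:2]]) for t in("pawl_pin","crank_handle")])
E
```

```text
pin tip [0.60370863 0.06912242 0.15416811] 0.0013656298481268215 root [0.59516258 0.02131783 0.15223213] 0.00279145868351494 dir [0.17584093 0.98361232 0.03983417] 0.04860103936993053
hinge boss [0.63301389 0.01905292 0.15641106] 0.004220479018868655
base [[0.4827660831542954, 0.043094000666443935], [0.4596676496288922, -0.07999827255466128], [0.6446869553185557, -0.1131085916331743], [0.6639203567512655, -0.0018300856252058545]]
scene base [[0.6588789001466429, 0.017008087332829214], [0.4764027393326017, 0.04867159285402023], [0.4557593370139278, -0.07896774128364181]]
handle ends [(array([ 0.47030122, -0.1819137 ,  0.17686929]), np.float64(0.000572734459051039)), (array([ 0.48248902, -0.10340299,  0.18183076]), np.float64(0.0018268140257318923))]
wheel boss at scene ray with y?
[0.56366847 0.03347869 0.11      ]
scene [('pawl_pin', [([212.4, 199.7, 234.4, 222.3], 0.6, 194), ([210.8, 269.6, 247.8, 300.3], 0.27, 870)]), ('crank_handle', [([225.4, 170.3, 309.5, 244.0], 0.61, 1739), ([215.4, 198.7, 234.1, 221.7], 0.28, 189)])]
top [('pawl_pin', [([205.6, 166.9, 233.0, 186.2], 0.41, 113)]), ('crank_handle', [])]
```

```bash
cat >> h.py <<'E'
from scipy.spatial.transform import Rotation as R
YAW=-.175; X=np.array([np.cos(YAW),np.sin(YAW),0]); Y=np.array([-X[1],X[0],0]); Z=np.array([0,0,1.])
def quat(c):   # tool down, closing axis c
    for s in(1,-1):
        y=s*c; q=R.from_matrix(np.stack([np.cross(y,-Z),y,-Z],1)).as_quat()[[3,0,1,2]]
        yield q
def st(m=""):
    o=observe(); print(m,round(o["time_s"],2),np.round(o["ee_pos"],4),"F",np.round(o["wrist_force"],2),"op",round(o["opening"],4),"ff",o["finger_force"]); return o
PIN=np.array([.601,.051,.157]); HINGE=PIN+.04*X-.002*Z
def pinpos(a,r=.04):  # grasp TCP for pawl angle a
    t=np.pi-.05-a; return HINGE+r*(np.cos(t)*X+np.sin(t)*Z)+.003*Z
E
python3 - <<'E'
from h import *
for c in(X,Y):
    for q in quat(c): print(q,inverse_kinematics(PIN+.15*Z,q))
qs=list(quat(X)); js=[inverse_kinematics(PIN+.15*Z,q) for q in qs]
k=min((abs(np.array(j)[5]),i) for i,j in enumerate(js) if j is not None)[1]; q=qs[k]; print(k)
move_ptp(PIN+.15*Z,q); st()
print(move_l(pinpos(0),feed=.1,stop_force=8)); st("down")
p,d=capture("scene"); cv2.imwrite("pics/g1.png",cv2.resize(p[130:290,170:330,::-1],None,fx=3.5,fy=3.5))
E
```

```text
[ 0.          0.76619454  0.64260869 -0.        ] [-0.03650391  0.42491174  0.18379031  1.3296749   0.          1.70929242]
[-0.         -0.64260869  0.76619454 -0.        ] [-0.03650391  0.42491174  0.18379031  1.3296749   0.         -1.43230023]
[-0.          0.08738839  0.99617432  0.        ] [-0.03650391  0.42491174  0.18379031  1.3296749   0.          0.13849609]
[ 0.          0.99617432 -0.08738839  0.        ] [-0.03650391  0.42491174  0.18379031  1.3296749   0.         -3.00309656]
1
 3.73 [0.601  0.0504 0.3069] F [ 0.18 -0.79  0.57] op 0.0851 ff 0.0
False
down 5.34 [0.6015 0.051  0.1606] F [ 0.24 -0.14  0.64] op 0.0853 ff 0.0
```

View pics/g1.png

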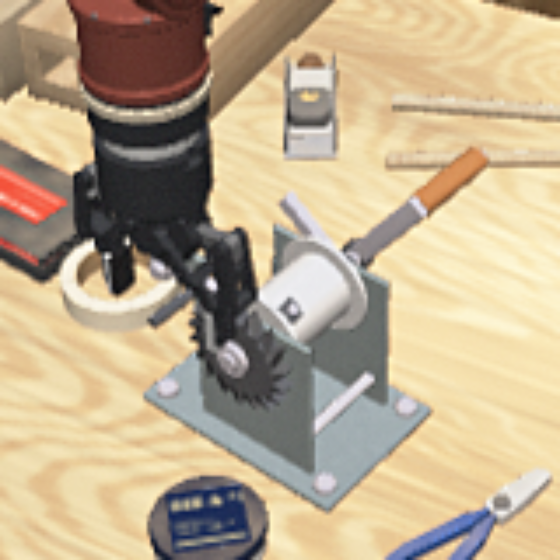

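The jaws straddle the pin, which shows between the fingers at about crop (170,308), and there is no contact force. Now I grip it and swing it over.

```bash
python3 - <<'E'
from h import *
grasp(25); o=st("grip")
if .006<o["opening"]<.02:
    for a in np.linspace(.15,1.85,12):
        move_l(pinpos(a),feed=.05)
        if round(a*100)%3==0 or a>1.8: st("%.2f"%a)
    st("top")
p,d=capture("scene"); cv2.imwrite("pics/g2.png",cv2.resize(p[130:290,170:330,::-1],None,fx=3.5,fy=3.5))
E
```

```text
grip 6.07 [0.5997 0.0512 0.1599] F [-6.3   0.7   3.73] op 0.0092 ff 24.6025550365448
0.15 6.33 [0.6008 0.051  0.166 ] F [-4.65  0.32 -0.27] op 0.0088 ff 24.67820942401886
0.30 6.61 [0.6028 0.0507 0.1723] F [-5.72  0.56  0.88] op 0.009 ff 24.6742182970047
1.08 7.98 [0.624  0.0468 0.1961] F [-6.39 -0.45  9.67] op 0.0088 ff 24.905399680137634
1.23 8.26 [0.63   0.0457 0.1983] F [-4.6  -1.55  8.  ] op 0.0092 ff 24.863426685333252
1.85 9.36 [0.654  0.0415 0.1962] F [ 0.32 -1.62  3.41] op 0.0091 ff 24.940312206745148
top 9.36 [0.654  0.0415 0.1962] F [ 0.32 -1.62  3.41] op 0.0091 ff 24.940312206745148
```

View pics/g2.png

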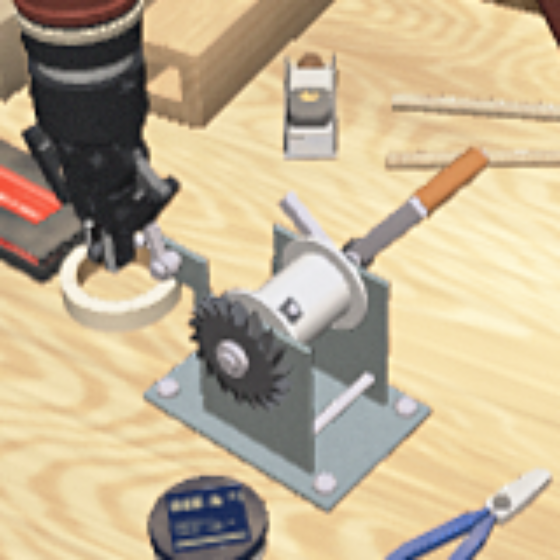

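The pawl is swung over with the pin still in the jaws, at crop (115,255). Now I release it, retract, and go to push the crank with closed fingers.

```bash
cat >> h.py <<'E'
AX=np.array([.5336,-.151,.11])-.008*Y
def push(a,off=0): return AX+.09*(np.sin(a)*X+np.cos(a)*Z)-(.021-off)*X+.008*Z
QP=list(quat(Y))[0]; QG=list(quat(X))[1]
E
python3 - <<'E'
from h import *
gripper_open(); st("open"); o=observe()
move_l(np.array(o["ee_pos"])+.12*Z,feed=.15)
grasp(40); st("closed")
s=push(-.7,-.03)
print(inverse_kinematics(s,QP))
move_ptp(s+.12*Z,QP); move_l(s,feed=.12,stop_force=8); st("start")
p,d=capture("scene"); cv2.imwrite("pics/g3.png",cv2.resize(p[130:290,190:350,::-1],None,fx=3.5,fy=3.5))
E
```

```text
open 10.13 [0.6531 0.0418 0.1958] F [ 0.54 -0.74  0.25] op 0.0855 ff 0.0
closed 11.85 [0.6531 0.0418 0.3159] F [0.09 0.33 0.02] op 0.0 ff 0.0
[-0.48178396  0.19808334 -0.46308817  0.90962482  0.         -0.30678396]
start 14.12 [ 0.4254 -0.1401  0.1874] F [-0.65  0.32 -0.5 ] op 0.0001 ff 0.0
```

View pics/g3.png

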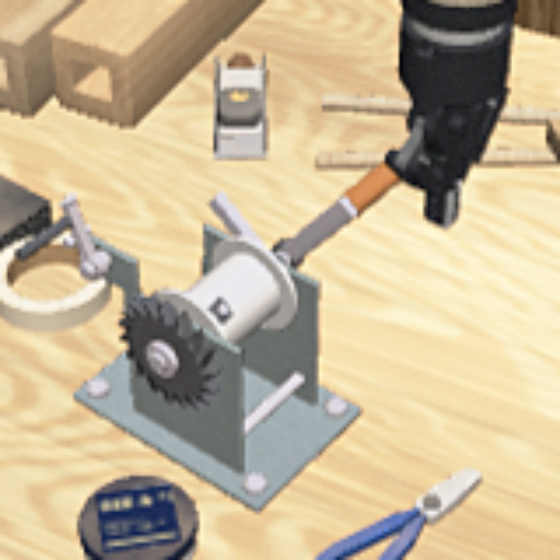

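The pawl lies on its rest, with the pin at crop (40,240), and the closed fingers stand behind the handle. Now I find contact and push along the arc under force watch.

```bash
python3 - <<'E'
from h import *
F0=np.mean([observe()["wrist_force"] for _ in range(3)],0)
print(move_l(push(-.7,.02),feed=.02,stop_force=2.5)); o=st("contact")
rx=(np.array(o["ee_pos"])-AX)@X+.021; a=np.arcsin(np.clip(rx/.09,-1,1)); print("angle",a)
def ft(a):
    f=np.mean([np.array(observe()["wrist_force"]) for _ in range(2)],0)-F0
    return -(f@X*np.cos(a)-f[2]*np.sin(a)), f
hit=False
while a<.75 and not hit:
    a+=.1; hit=move_l(push(a),feed=.025,stop_force=4.5)
    v,f=ft(a); o=observe(); print(round(a,2),hit,"Ft %.1f"%v,np.round(f,1),"xw %.4f z %.4f t %.1f"%((np.array(o["ee_pos"])-AX)@X,o["ee_pos"][2],o["time_s"]))
    if v>9: break
E
```

```text
True
contact 15.7 [ 0.4556 -0.1452  0.1864] F [-0.28  0.15 -0.16] op -0.0001 ff 0.0
angle -0.682681552748883
-0.58 False Ft 1.1 [-1.8  1.6  1.1] xw -0.0703 z 0.1933 t 16.2
-0.48 True Ft -0.1 [ 0.5  0.6 -0.7] xw -0.0645 z 0.1970 t 16.6
```

```bash
cat > p.py <<'E'
from h import *
F0=np.array([-.5,.2,-.3])
def ft(a):
    f=np.mean([np.array(observe()["wrist_force"]) for _ in range(2)],0)-F0
    return -(f@X*np.cos(a)-f[2]*np.sin(a)), f
def rep(a,hit=None):
    v,f=ft(a); o=observe(); print("%.3f"%a,hit,"Ft %.1f"%v,np.round(f,1),"xw %.4f z %.4f t %.1f"%((np.array(o["ee_pos"])-AX)@X,o["ee_pos"][2],o["time_s"])); return v
E
python3 - <<'E'
from p import *
a=-.5; hit=False
while a<.75 and not hit:
    a+=.1; hit=move_l(push(a),feed=.03,stop_force=8)
    rep(a,hit)
E
```

```text
-0.400 False Ft 2.0 [-3.1  2.   2.8] xw -0.0561 z 0.2009 t 17.1
-0.300 False Ft 1.2 [-1.7 -0.2  1. ] xw -0.0473 z 0.2040 t 17.6
-0.200 False Ft -0.4 [0.2 0.1 1.5] xw -0.0385 z 0.2062 t 18.0
-0.100 False Ft 0.4 [-0.5 -0.9 -0.7] xw -0.0294 z 0.2075 t 18.5
-0.000 False Ft -0.4 [ 0.3 -0.4  0.5] xw -0.0205 z 0.2080 t 18.9
0.100 False Ft 0.2 [-0.3 -0.2 -0.6] xw -0.0115 z 0.2075 t 19.4
0.200 False Ft -1.0 [ 1.  -0.5  0.1] xw -0.0026 z 0.2061 t 19.8
0.300 False Ft -0.2 [ 0.3  0.2 -0.1] xw 0.0061 z 0.2039 t 20.3
0.400 True Ft 0.6 [-0.3 -0.4  0.9] xw 0.0068 z 0.2026 t 20.5
```

```bash
python3 - <<'E'
from p import *
p0=np.array(observe()["ee_pos"]); a=.31; t=np.cos(a)*X-np.sin(a)*Z
s=0; v=0
while v<10 and s<.008:
    s+=.0005; h=move_l(p0+s*t,feed=.005,stop_force=9); wait(.1); print("%.4f"%s,end=" "); v=rep(a,h)
    if h: break
E
```

```text
0.0005 0.310 False Ft 4.3 [-3.8  0.6  2. ] xw 0.0069 z 0.2024 t 20.9
0.0010 0.310 False Ft 6.6 [-5.4  1.   4.4] xw 0.0071 z 0.2023 t 21.2
0.0015 0.310 False Ft 8.8 [-7.6  0.   5.6] xw 0.0073 z 0.2022 t 21.6
0.0020 0.310 False Ft 10.5 [-9.   0.9  6.2] xw 0.0075 z 0.2020 t 21.9
```

```bash
python3 - <<'E'
from p import *
a=.31; t=np.cos(a)*X-np.sin(a)*Z
# commanded target continues from last: reconstruct from lag (~actual + 10.5N/4.2)
p=np.array(observe()["ee_pos"]); v=rep(a); s=.002*0; 
base=p; k=0
while v<17 and k<14:
    k+=1; s+=.0004; h=move_l(base+s*t,feed=.005,stop_force=8); wait(.08); print("%.4f"%s,end=" "); v=rep(a,h)
wait(.3); rep(a); wait(.3); rep(a)
E
```

```text
0.310 None Ft 10.5 [-9.   0.9  6.2] xw 0.0075 z 0.2020 t 21.9
0.0004 0.310 False Ft 6.6 [-5.6  0.7  4. ] xw 0.0074 z 0.2019 t 22.3
0.0008 0.310 False Ft 7.7 [-6.2  0.5  5.9] xw 0.0074 z 0.2017 t 22.6
0.0012 0.310 False Ft 9.7 [-8.2  1.1  6. ] xw 0.0075 z 0.2017 t 23.0
0.0016 0.310 False Ft 11.4 [-9.6  0.6  7.2] xw 0.0076 z 0.2015 t 23.3
0.0020 0.310 False Ft 12.5 [-10.4   0.8   8.4] xw 0.0077 z 0.2014 t 23.6
0.0024 0.310 False Ft 14.3 [-12.3   1.5   8.2] xw 0.0079 z 0.2012 t 24.0
0.0028 0.310 False Ft 15.2 [-12.8   2.1   9.3] xw 0.0080 z 0.2011 t 24.3
0.0032 0.310 False Ft 16.8 [-14.    1.3  11.2] xw 0.0082 z 0.2011 t 24.6
0.0036 0.310 False Ft 17.2 [-14.4   1.6  11.2] xw 0.0083 z 0.2008 t 25.0
0.310 None Ft 17.8 [-15.    1.4  11.3] xw 0.0083 z 0.2009 t 25.3
0.310 None Ft 18.1 [-15.3   2.   11.2] xw 0.0083 z 0.2009 t 25.6
```

The arm bears firmly, at about 17–18 N on the handle for over 0.5 s. Now I back straight off and bring the pawl back down.

```bash
python3 - <<'E'
from h import *
p=np.array(observe()["ee_pos"])
move_l(p-.05*X,feed=.05); st("off")
move_l(p-.05*X+.1*Z,feed=.15); gripper_open()
g=pinpos(1.95); move_ptp(g+.12*Z,QG); st()
print(move_l(g,feed=.1,stop_force=8)); st("at pin")
p,d=capture("scene"); cv2.imwrite("pics/g4.png",cv2.resize(p[130:290,170:330,::-1],None,fx=3.5,fy=3.5))
E
```

```text
off 26.78 [ 0.4915 -0.1515  0.2009] F [0.49 0.55 0.09] op -0.0005 ff 0.0
 29.48 [0.6565 0.0405 0.3143] F [-0.42  0.9  -0.16] op 0.0858 ff 0.0
False
at pin 30.82 [0.6572 0.0411 0.1951] F [-0.02 -0.37  0.33] op 0.0855 ff 0.0
```

View pics/g4.png

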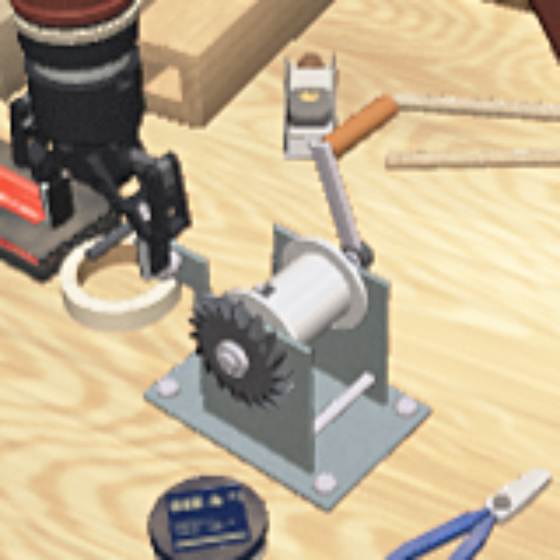

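The crank now leans to +x and the pin lies between the open jaws at about crop (105,245). Now I grip it, carry it down, and release it just above the wheel.

```bash
python3 - <<'E'
from h import *
grasp(25); o=st("grip")
if .006<o["opening"]<.02:
    for a in np.linspace(1.8,.3,11):
        if move_l(pinpos(a),feed=.05,stop_force=20): print("stop",a); break
    st("down"); gripper_open(); wait(.3); st("open")
    move_l(np.array(observe()["ee_pos"])+.16*Z,feed=.12)
    move_ptp([.40,.02,.40],QG); wait(.3); st("away")
p,d=capture("scene"); cv2.imwrite("pics/g5.png",cv2.resize(p[150:260,190:300,::-1],None,fx=5.4,fy=5.4))
E
```

```text
grip 31.55 [0.6562 0.0413 0.1944] F [-3.84  1.12  3.36] op 0.0089 ff 24.41552370786667
down 34.48 [0.603  0.0508 0.1712] F [3.12 4.07 0.43] op 0.0086 ff 27.109865248203278
open 35.51 [0.6034 0.0506 0.1717] F [ 0.39 -0.45 -0.5 ] op 0.0854 ff 0.0
away 38.17 [0.4005 0.02   0.3994] F [ 0.37 -0.02 -0.26] op 0.0854 ff 0.0
```

View pics/g5.png

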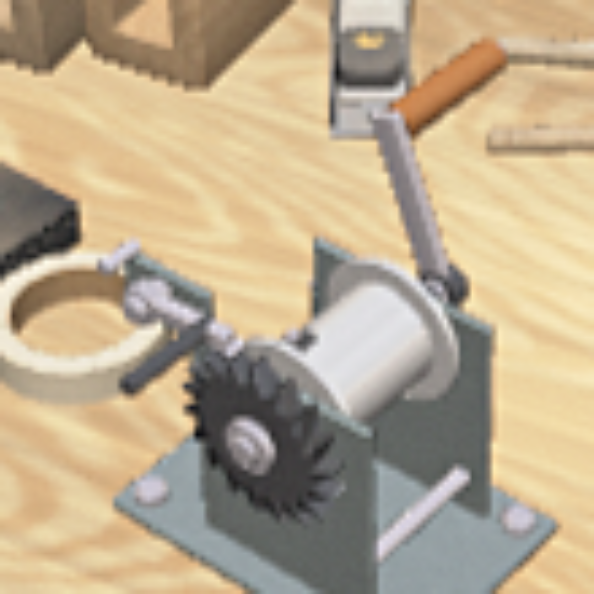

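The pawl is down on the wheel, with its nose at crop (225,340) and the pin at (160,365). The crank is unchanged and the robot is clear, so I hand in.

```bash
python3 -c "
from plant import *
print(close_job())"
```

```text
the job is handed in; nothing more can be done
None
```

The pawl was lifted onto its rest and the crank turned back until the stop arm bore on its stud, with about 17–18 N at the handle held for over half a second; the pawl was then lowered back onto the wheel, the robot moved clear, and the job handed in at about 38 s (no verdict was returned, and the gap at the stud was not measured after release).

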